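# Set the alternator tester to plus and press test

### The arm

A 6-joint arm with a two-finger parallel gripper is mounted at the origin on the work surface. World frame = base frame: x ahead of the robot, y to its left, z up, the work surface at z = 0. Lengths are in m, angles in rad, forces in N, time in s.
With the tool pointing down it reaches from about 0.375 to 0.9 m from the base axis. Payload 3.1 kg.
Tool frame: the origin (TCP) lies midway between the tips of the shut fingers; the grasp point (between the pads) lies 19 mm behind it (manip.grasp_offset is the distance from the TCP to the grasp point, in m); z points along the fingers, y is the line along which they close (so a half turn about z gives the same grasp; the last joint's range is limited). The gripper opens to 85 mm and grips with 20 to 120 N. Pads are 22 mm wide; open, the fingers measure 114 mm over their backs; the gripper's body (76 mm by 85 mm) begins 54 mm behind the grasp point. The pads swing forward as they close: fully open they stand 13 mm farther back than shut.
Start: joints at [1.048, 0.527, 1.433, -0, 1.181, -0.178], TCP at [0.211, 0.588, 0.231] pointing down, gripper open.
Joint ranges: [-3.08, 3.08], [-0.75, 2.2], [0.22, 2.44], [-1.43, 4.57], [0, 2.65], [-2.85, 2.85]. Speed limits (rad/s): [2.79, 2.79, 3.14, 3.14, 3.14, 3.14].

### API

Orientations are given as a unit quaternion [x, y, z, w].
In Python, from station import sensors, cams, order, manip gives the robot as it stands.
- The arm moves only by the tool move_arm, never from a script. Its argument "targets" is a list of rows, each an object of numbers: "dx", "dy", "dz": the shift along the world's x, y, z normalised to -1 to 1, where 1 is 25 mm; "rx", "ry", "rz": the turn, a rotation vector about the world's x, y, z normalised to -1 to 1, where 1 is 30 degrees. A call has exactly 10 rows; each row shifts and turns the commanded pose from where the row before left it; what a row does not reach is not made up. A row lasts 1/8 s, in which the tool goes at most 62.5 mm and 10.7 degrees, less where a joint would pass 70% of its speed; a pose out of reach is approached as far as the arm can. A call with a number of a shift or a turn outside -1 to 1 is refused whole. A call with a gripper value outside its range is refused whole. "claw" is the opening in per cent of the stroke, from 0 (shut) to 100 (fully open), set as the call begins (left out, the last holds). The fingers move at their own pace and stop on an object; "newtons" is the grip in N (left out, the last holds). Time passes only in rows, so rows that do not move let the fingers close, or fill a call up. It gives the time, the measured TCP pose, the force, the opening and the grip force at its end, in the units of the state.
- sensors.sense(): the state, without advancing time (a new reading comes with each control period).
- cams.snapshot(name): name is "scene" or "top" or "wrist"; returns the picture (384x512x3 uint8, red, green, blue); there is no depth.
- cams.camera_model(name): a dict with "fx", "fy", "cx", "cy" (pixels), "distortion" ([k1, k2, p1, p2, k3] as OpenCV has them; the pictures are not rectified), "extrinsics" (4x4, takes a point from world to camera coordinates). Camera axes: x right, y down, z forward; pixel columns grow to the right and rows downward; lengths in m; the calibration is good to about 2 mm. A picture is of the moment at which its call begins: read the wrist's pose just before it. camera_model takes no time and is no camera call; for the wrist camera it gives the pose at the moment of the call.
- order.sign_off(): hands the job in; it is judged then, once.
The state is a dict: "t": time; "q": joint angles; "qd": joint speeds; "tau": joint torques, N m; "tcp_pos": TCP position; "tool_rot": TCP orientation; "force": force on the tool from outside, world axes, zero at the start; "ft_torque": the same for the moment, N m; "finger_gap": opening from 0.0 (shut) to 1.0 (fully open); "gripper_force": force on a finger pad.
Only numpy, scipy, OpenCV 4.12 (cv2) and the standard library are available. Lean on these libraries where they do the work, as an engineer would, in place of code of your own. Each camera call takes 0.05 s, during which the arm holds its last target. There are 200 camera calls.

### The job

Set the alternator tester for the charging test: with a fingertip, push the upright tab of its rotary selector around until the pointer points squarely at the middle of the tag with the plus sign. Only then press the round test button fully in, let it spring back and move clear. Do not pick up or lift anything, the selector included, and leave the loose parts on and around the tester where they stand.

Things in the scene. Friction and masses are not known exactly. Their poses are not given: they have to be found in the camera images.
- tester: alternator tester, a fixed low grey steel console 270 x 280 mm, 60 mm high, with a flat dark top (top face 60 mm above the table). Origin: centre of its underside, directly below the selector's axis. Its x axis points away from the button towards the fan of tags, z up. The button lies on its -x side, a round meter (68 mm across, 15 mm high) on its -x,-y corner.
- selector_axis (a point): the selector's vertical axis of rotation, at the height of the selector disc's upper face (78 mm above the table). The selector is a black disc 124 mm across and 10 mm thick with one upright aluminium tab and a pointer nose on its rim in line with the tab.
- selector_tab (a point): centre of the upright tab that stands on the disc, 48 mm from the axis: 24 mm long radially, 10 mm thick in the direction of rotation, from the disc's upper face (78 mm above the table) to 111 mm above the table; this point is 94 mm above the table. A steel hub 32 mm across rises 10 mm above the disc at the axis.
- selector_aim (a point): the point at which the selector points: in line with tab and pointer nose, 105 mm from the axis (the nose itself ends at 83 mm). It turns with the selector, at the radius of the tag centres.
- selector (a joint): angle of the selector (rad), 0 when tab and pointer lie along the console's +x axis, growing counter-clockwise seen from above; stops at -1.8 and 1.8. It turns against light friction (about 0.08 N m, 2 N at the tab), has no clicks and stays where it is left.
- selector_lift (a joint): how far the selector has been lifted off its spindle (m): 0 seated, where its weight (0.3 kg) and a light friction keep it; at most 0.03. It must stay seated.
- plus_mark (a point): centre of the top of the tag with the plus sign, 105 mm from the selector's axis and 64 mm above the table. Four round black tags, 42 mm across, lie on the console around the disc at -85, -45, 45 and 85 degrees of selector angle, each with a raised aluminium symbol: a plus (32 mm), a single bar, a solid square, an open ring. Which tag is in which place changes.
- test_button (a joint): travel of the test button (m): 0 released, 0.006 fully in; a spring returns it; fully in takes about 5 N.
- test_button_top (a point): centre of the top of the round black test button, 30 mm across, in a steel housing, pressed straight down; 95 mm from the selector's axis on the console's -x side.
- socket: steel socket, 24 mm across, 38 mm tall, standing loose on a near corner of the console's top; origin at its underside
- alternator: dismounted alternator, aluminium drum 124 mm across, 90 mm tall plus a shaft stub to 135 mm, loose on the table to the left (+y) of the console; origin at its underside
- pulley: steel V-belt pulley, 66 mm across, 30 mm tall, loose on the table to the right (-y) of the console; origin at its underside
- brush_holder: black carbon brush holder, 76 x 30 x 16 mm, loose on the table to the right of the console; origin at its underside
- canister: black capacitor canister, 84 mm across, 116 mm tall, loose, far right on the table; origin at its underside
- tin: tin can, 90 mm across, 75 mm tall, loose, far left on the table; origin at its underside
- spanner: spanner 200 mm long, loose, flat on the table, far right

How it is judged:
By the outcome, as a careful person would: the job done as asked, in the order asked, and still so for the second after the job is handed in, with the robot touching nothing.
It also fails if it takes over 51 s, if anything falls off the work surface, if the arm or the gripper's body presses on something with over 40 N, if the wrist force passes 120 N, or if a joint passes its speed limit or range.

## Working session

There is one attempt and no reset: what is moved stays moved. The work goes in short steps, Python scripts to look and compute and a tool call to move; the robot and the scene stay as the last step left them, time stands still between calls to the robot, and variables do not carry over. Pictures are saved under pics/ and viewed, at most 10 in all, crops included, and the job is handed in when it is done.

Besides the shell and the picture viewer there is one more tool, called as a command line: name --argument value ..., lists and objects as JSON in quotes. move_arm: Moves the arm, as the interface text tells. Scaled input: -1 to 1 covers 25 mm each way for a shift and 30 degrees each way for a turn. Its arguments: {"type":"object","properties":{"targets":{"type":"array"},"claw":{"type":"number"},"newtons":{"type":"number"}},"required":["targets"]}

```bash
mkdir -p pics; python3 - <<'E'
from station import sensors,cams
import cv2
s=sensors.sense();print(s['t'],s['tcp_pos'],s['tool_rot'],s['finger_gap'])
for n in('top','scene'):
    im=cams.snapshot(n);cv2.imwrite(f'pics/{n}0.png',cv2.resize(im[:,:,::-1],(800,600),interpolation=cv2.INTER_CUBIC))
E
```

```text
0.0 [0.21027254 0.58779171 0.23033211] [ 1.71057132e-01  9.85260498e-01 -1.03511900e-03 -3.70969239e-04] 0.9999475927564853
```

View pics/top0.png

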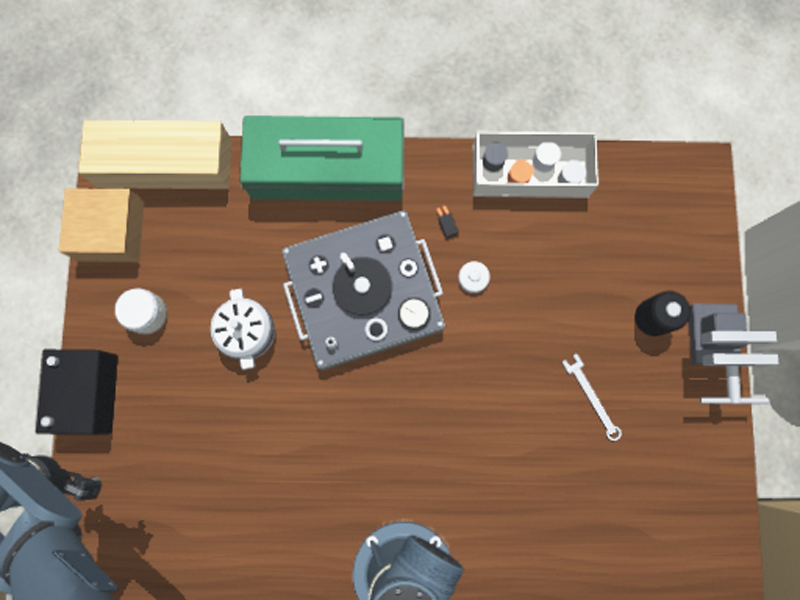

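View pics/scene0.png

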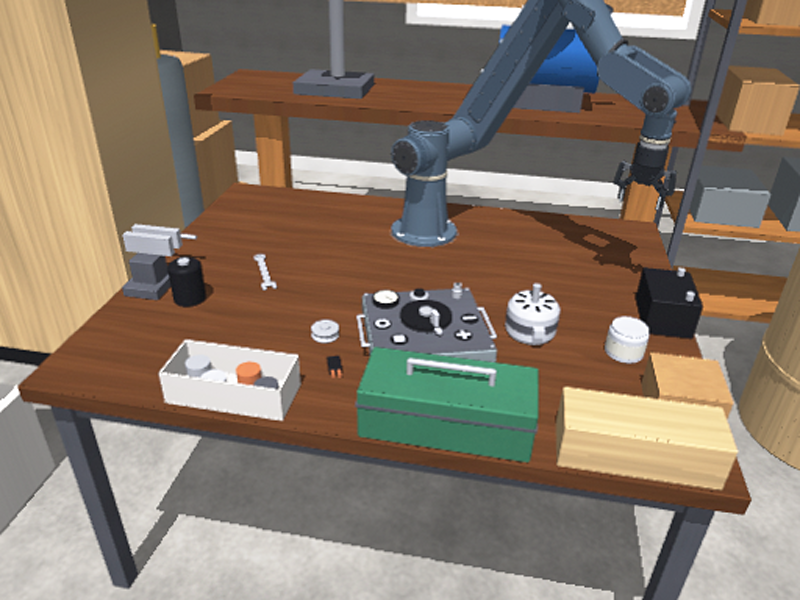

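The top view shows the tester centred near (362,286), with the plus tag at (318,264), the button at (376,329), and the tab pointing up-left at (347,262). I'll enlarge that area for precise pixels.

```bash
python3 - <<'E'
from station import cams
import cv2
im=cams.snapshot('top');c=im[125:245,170:290][:,:,::-1]
cv2.imwrite('pics/top1.png',cv2.resize(c,(600,600),interpolation=cv2.INTER_CUBIC))
m=cams.camera_model('top');print(m)
E
```

```text
{'fx': 447.18061982691137, 'fy': 447.18061982691137, 'cx': 257.12998294039556, 'cy': 190.86138375056743, 'distortion': array([-0.0389031,  0.       ,  0.       ,  0.       ,  0.       ]), 'extrinsics': array([[ 9.53986744e-03, -9.99925119e-01,  7.66472306e-03,
         3.50682359e-04],
       [-9.84816162e-01, -1.07238771e-02, -1.73268940e-01,
         5.66245954e-01],
       [ 1.73338161e-01, -5.89538043e-03, -9.84844722e-01,
         1.42884415e+00],
       [ 0.00000000e+00,  0.00000000e+00,  0.00000000e+00,
         1.00000000e+00]])}
```

View pics/top1.png

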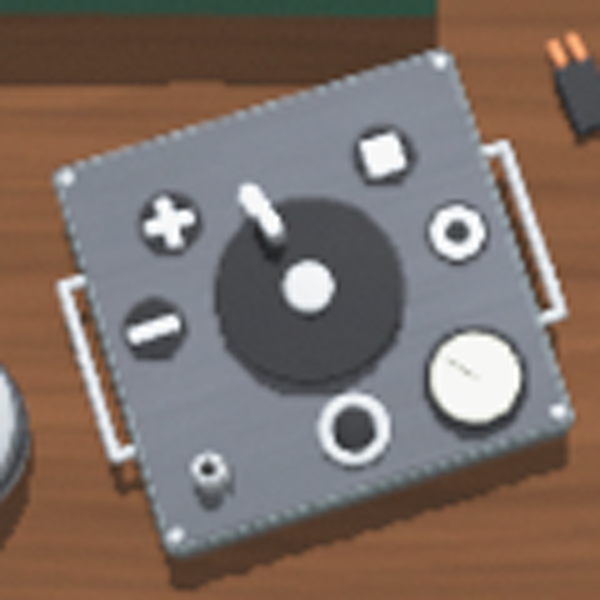

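The crop shows these positions:
- Hub: (308,287)
- Tags: plus (169,222), bar (153,328), square (384,155), ring (457,232)
- Button: (354,429)
- Console corners: (66,178), (440,62), (560,412), (176,537)
- Tab top: about (257,208)

I'll fit the console pose to these.

```bash
cat > h.py <<'E'
import numpy as np,cv2
from station import cams
def project(P,m):
    E=m['extrinsics'];K=np.array([[m['fx'],0,m['cx']],[0,m['fy'],m['cy']],[0,0,1]])
    return cv2.projectPoints(np.array(P,float),cv2.Rodrigues(E[:3,:3])[0],E[:3,3],K,m['distortion'])[0][:,0]
def ray(uv,z,m):
    E=m['extrinsics'];K=np.array([[m['fx'],0,m['cx']],[0,m['fy'],m['cy']],[0,0,1]])
    n=cv2.undistortPoints(np.array([[uv]],float),K,m['distortion'])[0,0]
    R=E[:3,:3];c=-R.T@E[:3,3];d=R.T@np.array([*n,1]);return c+d*(z-c[2])/d[2]
E
python3 - <<'E'
from h import *
from scipy.optimize import least_squares
m=cams.camera_model('top')
f=lambda p:((np.array(p)+.5)/5-.5+[170,125])
a=np.radians([-85,-45,45,85]);tg=[[.105*np.cos(x),.105*np.sin(x),.064] for x in a]
L=np.array(tg+[[0,0,.088],[-.095,0,.075]])
U=f([(457,232),(384,155),(169,222),(153,328),(308,287),(354,429)])
def W(p):
    c,s=np.cos(p[2]),np.sin(p[2]);return L@np.array([[c,s,0],[-s,c,0],[0,0,1]])+[p[0],p[1],0]
r=least_squares(lambda p:(project(W(p),m)-U).ravel(),[.5,.05,0.2])
print(r.x,np.degrees(r.x[2]));print((project(W(r.x),m)-U).round(2));print(W(r.x).round(4))
C=f([(66,178),(440,62),(560,412),(176,537)])
print([ray(c,.06,m).round(4) for c in C], np.mean([ray(c,.06,m) for c in C],0))
for a,b,z in [(248,192,.111),(268,222,.111),(280,238,.078)]:
    w=ray(f((a,b)),z,m);d=w[:2]-r.x[:2];print(w,np.linalg.norm(d),np.degrees(np.arctan2(d[1],d[0])-r.x[2]))
E
```

```text
[0.58796344 0.09016037 0.3228063 ] 18.49543842618474
[[ 0.07  0.15]
 [-0.1   0.04]
 [ 0.03  0.04]
 [ 0.08  0.11]
 [ 0.06 -0.12]
 [-0.13 -0.21]]
[[ 0.6298 -0.0061  0.064 ]
 [ 0.6819  0.0433  0.064 ]
 [ 0.6348  0.1841  0.064 ]
 [ 0.5635  0.1923  0.064 ]
 [ 0.588   0.0902  0.088 ]
 [ 0.4979  0.06    0.075 ]]
[array([0.6651, 0.2541, 0.06  ]), array([0.7478, 0.0064, 0.06  ]), array([ 0.5118, -0.0742,  0.06  ]), array([0.4276, 0.1739, 0.06  ])] [0.58807108 0.09004573 0.06      ]
[0.6445847  0.12874799 0.111     ] 0.06851986601838854 15.77914717201689
[0.62505881 0.11549613 0.111     ] 0.044921791888305945 15.837244544100978
[0.6219056  0.10980089 0.078     ] 0.039215055058240855 11.560236081423868
```

The console axis is at (0.588, 0.090) with yaw 18.5°, and the plus tag sits at +45° (world 63.5°). The tab is at about +15° (world 34°). I'll approach the tab's clockwise side with the shut fingers turned so that tool y is radial.

move_arm --targets '[{"dx":0.88,"dy":-1,"rz":-0.12},{"dx":0.88,"dy":-1,"rz":-0.12},{"dx":0.88,"dy":-1,"rz":-0.12},{"dx":0.88,"dy":-1,"rz":-0.12},{"dx":0.88,"dy":-1,"rz":-0.12},{"dx":0.88,"dy":-1,"rz":-0.12},{"dx":0.88,"dy":-1,"rz":-0.12},{"dx":0.88,"dy":-1,"rz":-0.12},{"dx":0.88,"dy":-1,"rz":-0.12},{"dx":0.88,"dy":-1,"rz":-0.12}]' --claw 0

```text
schema error: expected keys dx, dy, dz, rx, ry, rz
```

move_arm --targets '[{"dx":0.88,"dy":-1},{"dx":0.88,"dy":-1},{"dx":0.88,"dy":-1},{"dx":0.88,"dy":-1},{"dx":0.88,"dy":-1},{"dx":0.88,"dy":-1},{"dx":0.88,"dy":-1},{"dx":0.88,"dy":-1},{"dx":0.88,"dy":-1},{"dx":0.88,"dy":-1}]'

```text
schema error: expected keys dx, dy, dz, rx, ry, rz
```

```bash
python3 - <<'E'
from h import *
from station import sensors
s=sensors.sense();print(s['t'],s['tcp_pos'],s['tool_rot'],s['finger_gap'])
im=cams.snapshot('wrist');m=cams.camera_model('wrist');im=im[:,:,::-1].copy()
cv2.imwrite('pics/w0.png',cv2.resize(im,(800,600),interpolation=cv2.INTER_CUBIC));np.save('w0.npy',[m],allow_pickle=True)
print(project([[.588,.0902,.088],[.6348,.1841,.064],[.649,.089,.092]],m)*800/512)
E
```

```text
0.15 [0.21036132 0.58795327 0.23054671] [ 1.71051475e-01  9.85261734e-01 -7.87323213e-04 -2.95731998e-04] 1.002731361168438
[[108.36959922 723.67673753]
 [207.39222418 712.66278929]
 [135.52135617 756.24570188]]
```

View pics/w0.png

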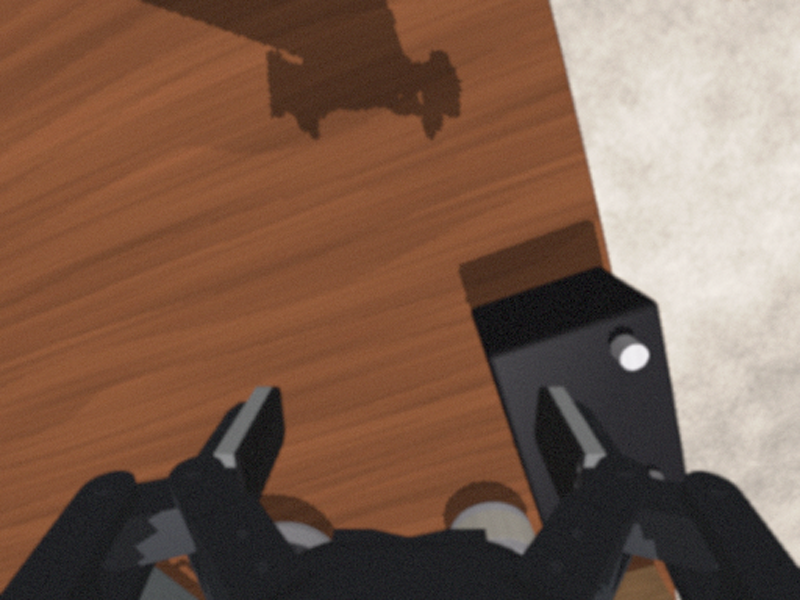

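The move was refused because every row needs all six keys, so this picture only shows the start pose (table, battery box, open fingers). I'll resend it.

move_arm --targets '[{"dx":0.88,"dy":-1,"dz":0,"rx":0,"ry":0,"rz":-0.12},{"dx":0.88,"dy":-1,"dz":0,"rx":0,"ry":0,"rz":-0.12},{"dx":0.88,"dy":-1,"dz":0,"rx":0,"ry":0,"rz":-0.12},{"dx":0.88,"dy":-1,"dz":0,"rx":0,"ry":0,"rz":-0.12},{"dx":0.88,"dy":-1,"dz":0,"rx":0,"ry":0,"rz":-0.12},{"dx":0.88,"dy":-1,"dz":0,"rx":0,"ry":0,"rz":-0.12},{"dx":0.88,"dy":-1,"dz":0,"rx":0,"ry":0,"rz":-0.12},{"dx":0.88,"dy":-1,"dz":0,"rx":0,"ry":0,"rz":-0.12},{"dx":0.88,"dy":-1,"dz":0,"rx":0,"ry":0,"rz":-0.12},{"dx":0.88,"dy":-1,"dz":0,"rx":0,"ry":0,"rz":-0.12}]' --claw 0

```text
t: 1.45
tcp_pos: [0.4312, 0.3375, 0.2312]
tool_rot: [0.468, 0.884, -0.0, -0.0]
force: [0.4, 0.6, -0.3]
finger_gap: -0.004
gripper_force: 0.0
```

move_arm --targets '[{"dx":0.88,"dy":-1,"dz":0,"rx":0,"ry":0,"rz":0},{"dx":0.88,"dy":-1,"dz":0,"rx":0,"ry":0,"rz":0},{"dx":0.88,"dy":-1,"dz":0,"rx":0,"ry":0,"rz":0},{"dx":0.88,"dy":-1,"dz":0,"rx":0,"ry":0,"rz":0},{"dx":0.88,"dy":-1,"dz":0,"rx":0,"ry":0,"rz":0},{"dx":0.88,"dy":-1,"dz":0,"rx":0,"ry":0,"rz":0},{"dx":0.88,"dy":-1,"dz":0,"rx":0,"ry":0,"rz":0},{"dx":0.88,"dy":-1,"dz":0,"rx":0,"ry":0,"rz":0},{"dx":0.88,"dy":-1,"dz":0,"rx":0,"ry":0,"rz":0},{"dx":0.88,"dy":-1,"dz":0,"rx":0,"ry":0,"rz":0}]'

```text
t: 2.7
tcp_pos: [0.6511, 0.0876, 0.231]
tool_rot: [0.467, 0.884, -0.0, -0.0]
force: [-0.5, -0.2, -0.2]
finger_gap: -0.001
gripper_force: 0.0
```

```bash
python3 - <<'E'
from h import *
from station import sensors
s=sensors.sense();print(s['t'],s['tcp_pos'],s['tool_rot'],s['finger_gap'])
m=cams.camera_model('wrist');im=cams.snapshot('wrist');im=im[:,:,::-1].copy()
cv2.imwrite('pics/w1.png',cv2.resize(im,(800,600),interpolation=cv2.INTER_CUBIC))
print(project([[.588,.0902,.088],[.6348,.1841,.064],[.649,.089,.092]],m)*800/512)
E
```

```text
2.7 [0.65111791 0.08756544 0.23100858] [ 4.67176484e-01  8.84164042e-01 -7.45330268e-05 -2.72373929e-04] -0.001093184392965722
[[331.0755759  221.85742325]
 [472.13465024 138.70885969]
 [408.44336295 276.63176301]]
```

View pics/w1.png

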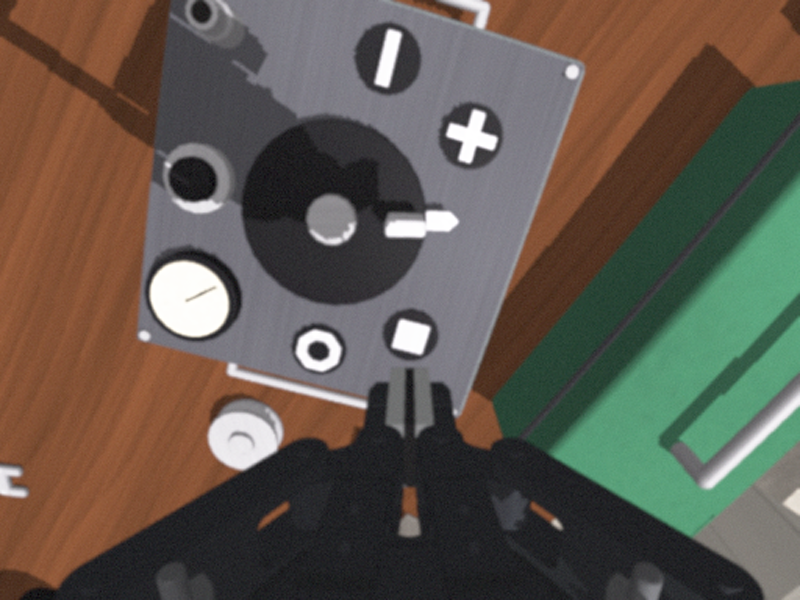

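The wrist view confirms the fit: hub at (331,219), plus at (471,136), nose tip at (458,221), tab top spanning (385–426, 222). The fingers are clear on the clockwise side, so I'll descend to z ≈ 0.092.

move_arm --targets '[{"dx":0,"dy":0,"dz":-0.9,"rx":0,"ry":0,"rz":0},{"dx":0,"dy":0,"dz":-0.9,"rx":0,"ry":0,"rz":0},{"dx":0,"dy":0,"dz":-0.9,"rx":0,"ry":0,"rz":0},{"dx":0,"dy":0,"dz":-0.9,"rx":0,"ry":0,"rz":0},{"dx":0,"dy":0,"dz":-0.9,"rx":0,"ry":0,"rz":0},{"dx":0,"dy":0,"dz":-0.6,"rx":0,"ry":0,"rz":0},{"dx":0,"dy":0,"dz":-0.46,"rx":0,"ry":0,"rz":0},{"dx":0,"dy":0,"dz":0,"rx":0,"ry":0,"rz":0},{"dx":0,"dy":0,"dz":0,"rx":0,"ry":0,"rz":0},{"dx":0,"dy":0,"dz":0,"rx":0,"ry":0,"rz":0}]'

```text
t: 4.0
tcp_pos: [0.6513, 0.0884, 0.0933]
tool_rot: [0.467, 0.884, 0.0, 0.001]
force: [-0.2, -0.4, 0.2]
finger_gap: -0.001
gripper_force: 0.0
```

```bash
python3 - <<'E'
from h import *
from station import sensors
s=sensors.sense();print(s['t'],s['tcp_pos'],s['force'])
m=cams.camera_model('wrist');im=cams.snapshot('wrist');im=im[:,:,::-1].copy()
cv2.imwrite('pics/w2.png',cv2.resize(im,(800,600),interpolation=cv2.INTER_CUBIC))
print(project([[.588,.0902,.088],[.6348,.1841,.064]],m)*800/512)
E
```

```text
4.0 [0.65129235 0.08841138 0.09326575] [-0.2146067  -0.35524411  0.1957183 ]
[[263.75725244 285.74602198]
 [520.85111955 132.61762363]]
```

View pics/w2.png

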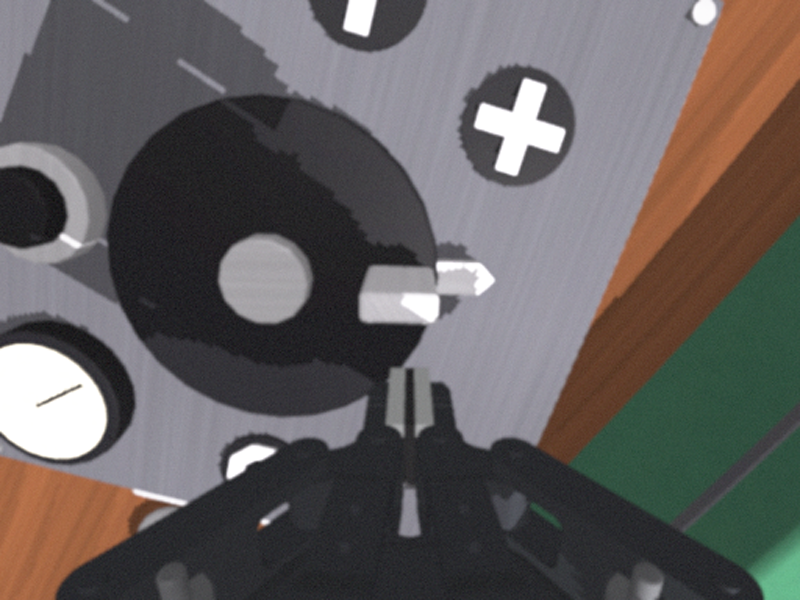

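The fingers sit about 20 mm off the tab on its clockwise side. The hub is at (266,279), plus at (520,127) and nose tip at (494,279), close to prediction. Now I'll push along an arc, stopping about 6° short.

move_arm --targets '[{"dx":-0.13,"dy":0.165,"dz":0,"rx":0,"ry":0,"rz":0},{"dx":-0.13,"dy":0.165,"dz":0,"rx":0,"ry":0,"rz":0},{"dx":-0.13,"dy":0.165,"dz":0,"rx":0,"ry":0,"rz":0},{"dx":-0.13,"dy":0.165,"dz":0,"rx":0,"ry":0,"rz":0},{"dx":-0.057,"dy":0.137,"dz":0,"rx":0,"ry":0,"rz":0.133},{"dx":-0.057,"dy":0.137,"dz":0,"rx":0,"ry":0,"rz":0.133},{"dx":-0.057,"dy":0.137,"dz":0,"rx":0,"ry":0,"rz":0.133},{"dx":-0.08,"dy":0.12,"dz":0,"rx":0,"ry":0,"rz":0.133},{"dx":-0.08,"dy":0.12,"dz":0,"rx":0,"ry":0,"rz":0.133},{"dx":-0.08,"dy":0.12,"dz":0,"rx":0,"ry":0,"rz":0.133}]'

```text
t: 5.3
tcp_pos: [0.6281, 0.1242, 0.0924]
tool_rot: [0.272, 0.962, 0.0, 0.001]
force: [0.8, -0.5, -1.0]
finger_gap: -0.0
gripper_force: 0.8
```

```bash
python3 - <<'E'
from h import *
from station import sensors
s=sensors.sense();print(s['t'],s['tcp_pos'],s['tool_rot'],s['force'])
m=cams.camera_model('wrist');im=cams.snapshot('wrist');im=im[:,:,::-1].copy()
cv2.imwrite('pics/w3.png',cv2.resize(im,(800,600),interpolation=cv2.INTER_CUBIC))
print(project([[.588,.0902,.088],[.6348,.1841,.064]],m)*800/512)
np.savez('w3.npz',**m)
E
```

```text
5.3 [0.62813317 0.12418281 0.09244445] [2.72425728e-01 9.62176197e-01 6.02924510e-05 1.08859267e-03] [ 0.75460696 -0.45246814 -1.00581818]
[[273.26253375 341.81272216]
 [544.5247157  296.56120973]]
```

View pics/w3.png

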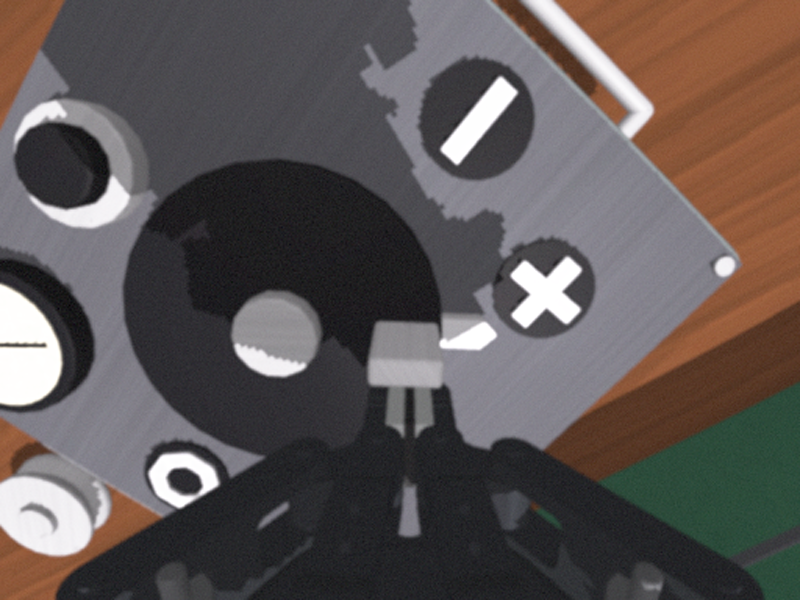

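The tab is now flat against the fingertips: nose tip at (496,335), hub (277,334), plus (545,289). The picture is offset from prediction by about (+0.5,−7) px throughout, so I'll correct for that and compute the angle.

```bash
python3 - <<'E'
from h import *
m=dict(np.load('w3.npz'))
for z in(.068,.073,.078):
    w=ray((np.array([496,335])+[-.5,7.3])*512/800,z,m);d=w[:2]-[.588,.0902];print(z,np.linalg.norm(d),np.degrees(np.arctan2(d[1],d[0])))
# tab edge line direction (top near edge): top face back edge
a=ray((np.array([376,322])+[-.5,7.3])*.64,.111,m);b=ray((np.array([437,325])+[-.5,7.3])*.64,.111,m);d=(b-a);print(np.degrees(np.arctan2(d[1],d[0])))
E
```

```text
0.068 0.0853923829624063 52.22346431349174
0.073 0.0841129250499798 53.68500861856131
0.078 0.08288986768980511 55.19068819470383
55.39009489201169
```

move_arm --targets '[{"dx":-0.035,"dy":0.034,"dz":0,"rx":0,"ry":0,"rz":0.046},{"dx":-0.035,"dy":0.034,"dz":0,"rx":0,"ry":0,"rz":0.046},{"dx":-0.035,"dy":0.034,"dz":0,"rx":0,"ry":0,"rz":0.046},{"dx":-0.035,"dy":0.034,"dz":0,"rx":0,"ry":0,"rz":0.045},{"dx":0,"dy":0,"dz":0,"rx":0,"ry":0,"rz":0},{"dx":0,"dy":0,"dz":0,"rx":0,"ry":0,"rz":0},{"dx":0.36,"dy":-0.18,"dz":0,"rx":0,"ry":0,"rz":0},{"dx":0.36,"dy":-0.18,"dz":0,"rx":0,"ry":0,"rz":0},{"dx":0.36,"dy":-0.18,"dz":0,"rx":0,"ry":0,"rz":0},{"dx":0,"dy":0,"dz":0,"rx":0,"ry":0,"rz":0}]'

```text
t: 6.6
tcp_pos: [0.6519, 0.1134, 0.0922]
tool_rot: [0.228, 0.974, 0.0, 0.0]
force: [-0.4, 0.2, -0.2]
finger_gap: -0.006
gripper_force: 0.0
```

```bash
python3 - <<'E'
from h import *
from station import sensors
s=sensors.sense();print(s['t'],s['tcp_pos'],s['tool_rot'],s['force'])
m=cams.camera_model('wrist');im=cams.snapshot('wrist');im=im[:,:,::-1].copy()
cv2.imwrite('pics/w4.png',cv2.resize(im,(800,600),interpolation=cv2.INTER_CUBIC))
print(project([[.588,.0902,.088],[.6348,.1841,.064],[.5635,.1923,.064]],m)*800/512)
np.savez('w4.npz',**m)
E
```

```text
6.6 [0.65188808 0.11336165 0.0921821 ] [2.27705224e-01 9.73730057e-01 5.09069593e-05 3.22674778e-04] [-0.35268881  0.20942994 -0.22580681]
[[267.03863905 259.94866482]
 [553.28595292 246.41573914]
 [502.42498889  55.06242336]]
```

View pics/w4.png

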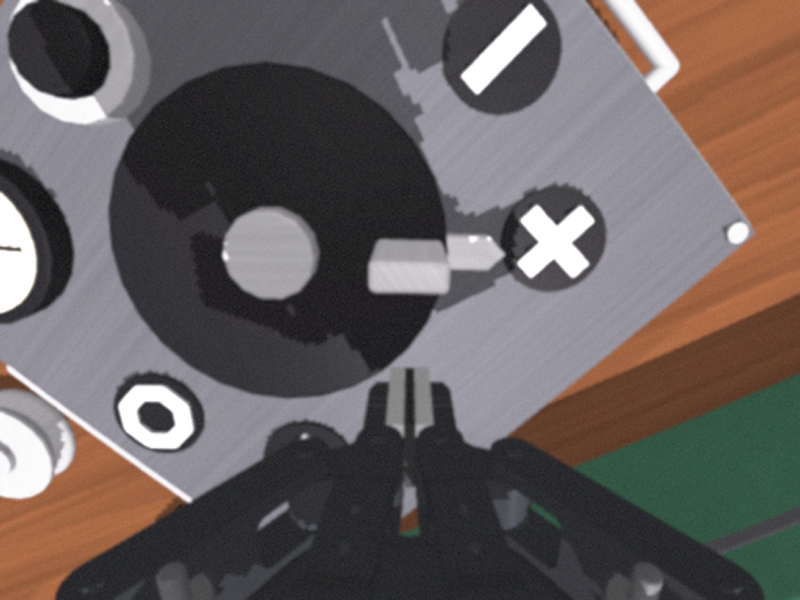

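The pointer now nearly faces the plus: nose tip at (503,253), plus (555,241), bar (504,49), hub (271,253).

```bash
python3 - <<'E'
from h import *
m=dict(np.load('w4.npz'))
o=np.array([-1.8,6])
for z in(.070,.073,.076,.078):
    w=ray((np.array([503,253.])+o)*.64,z,m);d=w[:2]-[.588,.0902];print(z,np.linalg.norm(d),np.degrees(np.arctan2(d[1],d[0])))
for A,B,z in [((377,241),(444,240),.111),((369,267),(450,267),.111),((370,292),(448,293),.078),((448,235),(487,235),.076),((448,269),(487,269),.076)]:
    a=ray((np.array(A)+o)*.64,z,m);b=ray((np.array(B)+o)*.64,z,m);d=b-a;print(np.degrees(np.arctan2(d[1],d[0])),np.linalg.norm(d))
# predicted image points of tip for various angles
for g in(58,60,62,63.5,65):
    u=np.array([np.cos(np.radians(g)),np.sin(np.radians(g))]);n=np.array([-u[1],u[0]])
    P=[[*(np.array([.588,.0902])+r*u+k*n),z] for r,k,z in [(.083,0,.074),(.036,5e-3,.111),(.06,5e-3,.111),(.036,-5e-3,.111),(.06,-5e-3,.111)]]
    print(g,(project(P,m)/.64-o).round().tolist())
E
```

```text
0.07 0.08353733887953099 60.940914924518054
0.073 0.08286774461496489 61.422890868623654
0.076 0.08220410959576538 61.91268393980647
0.078 0.08176506865056425 62.24361399861647
64.61176154336304 0.01897216573672052
63.74268430548644 0.023382983232206198
62.96889580392364 0.029062406887767178
63.83620988984294 0.014131115246124164
63.78395480402748 0.014484674260610252
58 [[502.0, 266.0], [369.0, 268.0], [452.0, 276.0], [367.0, 301.0], [447.0, 308.0]]
60 [[503.0, 259.0], [369.0, 264.0], [452.0, 269.0], [368.0, 297.0], [449.0, 302.0]]
62 [[504.0, 251.0], [368.0, 260.0], [452.0, 262.0], [368.0, 293.0], [450.0, 295.0]]
63.5 [[505.0, 246.0], [368.0, 256.0], [452.0, 257.0], [369.0, 290.0], [450.0, 290.0]]
65 [[505.0, 240.0], [367.0, 253.0], [451.0, 251.0], [369.0, 287.0], [451.0, 285.0]]
```

```bash
python3 - <<'E'
from h import *
m=dict(np.load('w4.npz'));E=m['extrinsics'];R=E[:3,:3]
print('cam',-R.T@E[:3,3],'axis',R[2])
E
```

```text
cam [0.5770849  0.14950784 0.23503506] axis [ 0.29016665 -0.14344421 -0.9461644 ]
```

Moving the camera into the vertical plane through the axis and plus makes the alignment check independent of height.

move_arm --targets '[{"dx":0,"dy":0,"dz":0.7,"rx":0,"ry":0,"rz":0},{"dx":0,"dy":0,"dz":0.7,"rx":0,"ry":0,"rz":0},{"dx":0,"dy":0,"dz":0.7,"rx":0,"ry":0,"rz":0},{"dx":0.325,"dy":-0.16,"dz":0.7,"rx":0,"ry":0,"rz":0},{"dx":0.325,"dy":-0.16,"dz":0,"rx":0,"ry":0,"rz":0},{"dx":0.325,"dy":-0.16,"dz":0,"rx":0,"ry":0,"rz":0},{"dx":0.325,"dy":-0.16,"dz":0,"rx":0,"ry":0,"rz":0},{"dx":0,"dy":0,"dz":0,"rx":0,"ry":0,"rz":0},{"dx":0,"dy":0,"dz":0,"rx":0,"ry":0,"rz":0},{"dx":0,"dy":0,"dz":0,"rx":0,"ry":0,"rz":0}]'

```text
t: 7.9
tcp_pos: [0.6829, 0.0983, 0.162]
tool_rot: [0.227, 0.974, -0.0, -0.0]
force: [0.0, 0.6, -1.2]
finger_gap: -0.001
gripper_force: 0.0
```

```bash
python3 - <<'E'
from h import *
from station import sensors
m=cams.camera_model('wrist');im=cams.snapshot('wrist');im=im[:,:,::-1].copy()
E=m['extrinsics'];print(-E[:3,:3].T@E[:3,3])
p=project([[.588,.0902,.088],[.588,.0902,.068],[.6348,.1841,.064]],m);print(p)
x0,y0=int(p[:,0].mean())-100,int(p[0,1])-75
c=im[max(y0,0):y0+150,x0:x0+200];cv2.imwrite('pics/w5.png',cv2.resize(c,None,fx=4,fy=4,interpolation=cv2.INTER_CUBIC));print(x0,y0)
np.savez('w5.npz',**m)
E
```

```text
[0.60830808 0.13432708 0.30495844]
[[195.28015571  97.330575  ]
 [200.87316586  97.13793216]
 [331.63786586  97.88223673]]
142 22
```

View pics/w5.png

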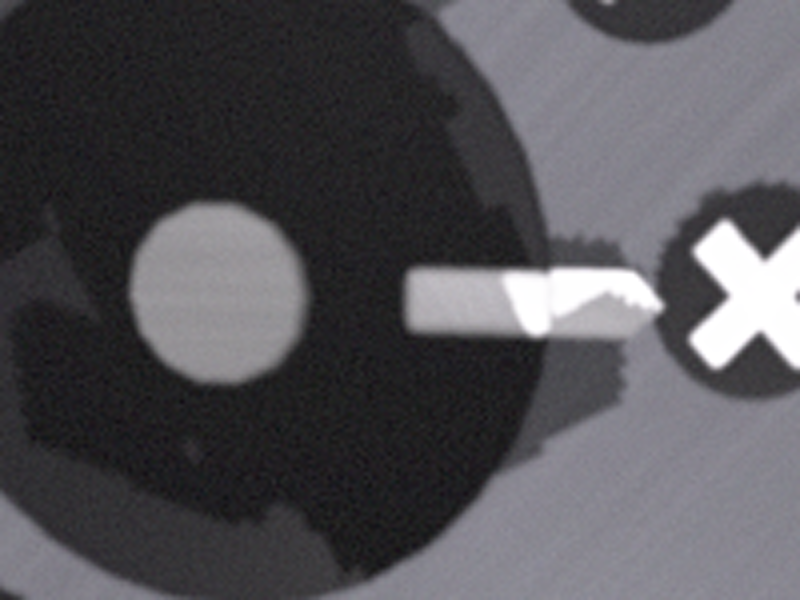

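The hub centre is at (218,292), plus (762,296), nose tip (662,306), and the tab centreline is about y=300. The pointer is about 1.4° short, so I'll repeat the same approach and push 1.2 mm further.

move_arm --targets '[{"dx":-0.325,"dy":0.16,"dz":0,"rx":0,"ry":0,"rz":0},{"dx":-0.325,"dy":0.16,"dz":0,"rx":0,"ry":0,"rz":0},{"dx":-0.325,"dy":0.16,"dz":-0.4,"rx":0,"ry":0,"rz":0},{"dx":-0.325,"dy":0.16,"dz":-0.6,"rx":0,"ry":0,"rz":0},{"dx":0,"dy":0,"dz":-0.6,"rx":0,"ry":0,"rz":0},{"dx":0,"dy":0,"dz":-0.6,"rx":0,"ry":0,"rz":0},{"dx":0,"dy":0,"dz":-0.6,"rx":0,"ry":0,"rz":0},{"dx":-0.3,"dy":0.15,"dz":0,"rx":0,"ry":0,"rz":0},{"dx":-0.3,"dy":0.15,"dz":0,"rx":0,"ry":0,"rz":0},{"dx":-0.3,"dy":0.15,"dz":0,"rx":0,"ry":0,"rz":0}]'

```text
t: 9.2
tcp_pos: [0.6281, 0.1257, 0.093]
tool_rot: [0.227, 0.974, 0.0, 0.0]
force: [-1.1, -0.6, 0.2]
finger_gap: -0.003
gripper_force: 0.0
```

move_arm --targets '[{"dx":-0.09,"dy":0.045,"dz":0,"rx":0,"ry":0,"rz":0.024},{"dx":-0.09,"dy":0.045,"dz":0,"rx":0,"ry":0,"rz":0.023},{"dx":-0.043,"dy":0.021,"dz":0,"rx":0,"ry":0,"rz":0},{"dx":0,"dy":0,"dz":0,"rx":0,"ry":0,"rz":0},{"dx":0,"dy":0,"dz":0,"rx":0,"ry":0,"rz":0},{"dx":0,"dy":0,"dz":0,"rx":0,"ry":0,"rz":0},{"dx":0,"dy":0,"dz":0,"rx":0,"ry":0,"rz":0},{"dx":0,"dy":0,"dz":0,"rx":0,"ry":0,"rz":0},{"dx":0,"dy":0,"dz":0,"rx":0,"ry":0,"rz":0},{"dx":0,"dy":0,"dz":0,"rx":0,"ry":0,"rz":0}]'

```text
t: 10.45
tcp_pos: [0.6228, 0.1281, 0.0923]
tool_rot: [0.215, 0.977, 0.0, 0.0]
force: [1.7, -0.8, 1.0]
finger_gap: -0.0
gripper_force: 0.8
```

move_arm --targets '[{"dx":0.36,"dy":-0.18,"dz":0,"rx":0,"ry":0,"rz":0},{"dx":0.36,"dy":-0.18,"dz":0,"rx":0,"ry":0,"rz":0},{"dx":0.36,"dy":-0.18,"dz":0.4,"rx":0,"ry":0,"rz":0},{"dx":0.325,"dy":-0.16,"dz":0.8,"rx":0,"ry":0,"rz":0},{"dx":0.325,"dy":-0.16,"dz":0.8,"rx":0,"ry":0,"rz":0},{"dx":0.325,"dy":-0.16,"dz":0.8,"rx":0,"ry":0,"rz":0},{"dx":0.325,"dy":-0.16,"dz":0,"rx":0,"ry":0,"rz":0},{"dx":0,"dy":0,"dz":0,"rx":0,"ry":0,"rz":0},{"dx":0,"dy":0,"dz":0,"rx":0,"ry":0,"rz":0},{"dx":0,"dy":0,"dz":0,"rx":0,"ry":0,"rz":0}]'

```text
t: 11.7
tcp_pos: [0.6814, 0.0988, 0.1613]
tool_rot: [0.215, 0.977, -0.0, -0.001]
force: [0.0, 0.6, -0.4]
finger_gap: 0.001
gripper_force: 0.0
```

```bash
python3 - <<'E'
from h import *
im=cams.snapshot('wrist')[:,:,::-1]
c=im[22:172,150:350];cv2.imwrite('pics/w6.png',cv2.resize(c,None,fx=4,fy=4,interpolation=cv2.INTER_CUBIC))
E
```

```text
(no output)
```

View pics/w6.png

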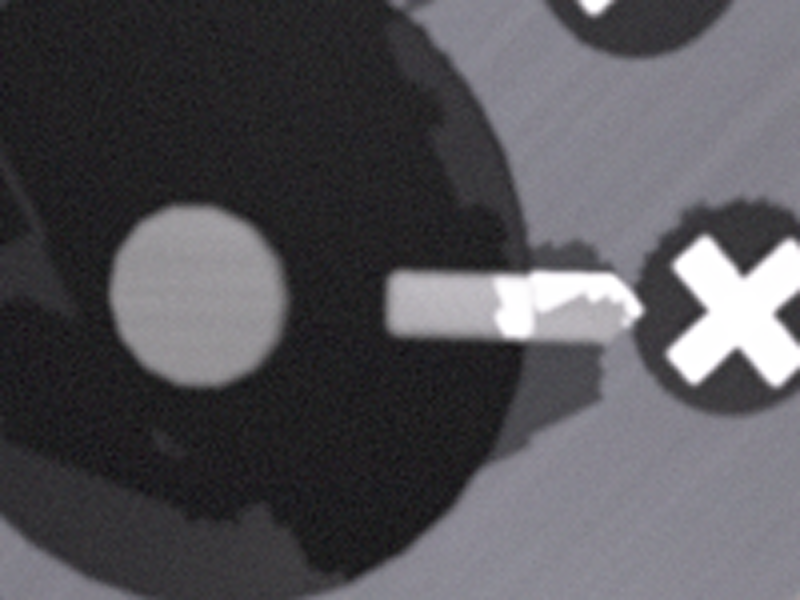

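The pointer is now in line: hub (199,295), nose tip (642,310), plus (742,311), an error of about 0.25°. Next is the button, about (0.498, 0.060).

move_arm --targets '[{"dx":-0.92,"dy":-0.194,"dz":0.2,"rx":0,"ry":0,"rz":0},{"dx":-0.92,"dy":-0.194,"dz":0.2,"rx":0,"ry":0,"rz":0},{"dx":-0.92,"dy":-0.194,"dz":0,"rx":0,"ry":0,"rz":0},{"dx":-0.92,"dy":-0.194,"dz":0,"rx":0,"ry":0,"rz":0},{"dx":-0.92,"dy":-0.194,"dz":0,"rx":0,"ry":0,"rz":0},{"dx":-0.92,"dy":-0.194,"dz":0,"rx":0,"ry":0,"rz":0},{"dx":-0.92,"dy":-0.194,"dz":0,"rx":0,"ry":0,"rz":0},{"dx":-0.92,"dy":-0.194,"dz":0,"rx":0,"ry":0,"rz":0},{"dx":0,"dy":0,"dz":-0.9,"rx":0,"ry":0,"rz":0},{"dx":0,"dy":0,"dz":-0.9,"rx":0,"ry":0,"rz":0}]'

```text
t: 13.0
tcp_pos: [0.4983, 0.0599, 0.1273]
tool_rot: [0.215, 0.977, 0.0, 0.001]
force: [-0.0, -0.1, -0.0]
finger_gap: 0.001
gripper_force: 0.0
```

move_arm --targets '[{"dx":0,"dy":0,"dz":-0.6,"rx":0,"ry":0,"rz":0},{"dx":0,"dy":0,"dz":-0.4,"rx":0,"ry":0,"rz":0},{"dx":0,"dy":0,"dz":-0.2,"rx":0,"ry":0,"rz":0},{"dx":0,"dy":0,"dz":-0.2,"rx":0,"ry":0,"rz":0},{"dx":0,"dy":0,"dz":0,"rx":0,"ry":0,"rz":0},{"dx":0,"dy":0,"dz":0,"rx":0,"ry":0,"rz":0},{"dx":0,"dy":0,"dz":0,"rx":0,"ry":0,"rz":0},{"dx":0,"dy":0,"dz":0,"rx":0,"ry":0,"rz":0},{"dx":0,"dy":0,"dz":0,"rx":0,"ry":0,"rz":0},{"dx":0,"dy":0,"dz":0,"rx":0,"ry":0,"rz":0}]'

```text
t: 14.25
tcp_pos: [0.4983, 0.0598, 0.0923]
tool_rot: [0.215, 0.977, 0.0, 0.0]
force: [-0.2, 0.7, -0.6]
finger_gap: -0.002
gripper_force: 0.0
```

move_arm --targets '[{"dx":0,"dy":0,"dz":-0.06,"rx":0,"ry":0,"rz":0},{"dx":0,"dy":0,"dz":-0.06,"rx":0,"ry":0,"rz":0},{"dx":0,"dy":0,"dz":-0.06,"rx":0,"ry":0,"rz":0},{"dx":0,"dy":0,"dz":-0.06,"rx":0,"ry":0,"rz":0},{"dx":0,"dy":0,"dz":-0.06,"rx":0,"ry":0,"rz":0},{"dx":0,"dy":0,"dz":-0.06,"rx":0,"ry":0,"rz":0},{"dx":0,"dy":0,"dz":-0.06,"rx":0,"ry":0,"rz":0},{"dx":0,"dy":0,"dz":-0.06,"rx":0,"ry":0,"rz":0},{"dx":0,"dy":0,"dz":0,"rx":0,"ry":0,"rz":0},{"dx":0,"dy":0,"dz":0,"rx":0,"ry":0,"rz":0}]'

```text
t: 15.5
tcp_pos: [0.4983, 0.0598, 0.0804]
tool_rot: [0.215, 0.977, 0.0, 0.0]
force: [-0.2, -0.2, 1.1]
finger_gap: 0.003
gripper_force: 1.1
```

move_arm --targets '[{"dx":0,"dy":0,"dz":-0.04,"rx":0,"ry":0,"rz":0},{"dx":0,"dy":0,"dz":-0.04,"rx":0,"ry":0,"rz":0},{"dx":0,"dy":0,"dz":-0.04,"rx":0,"ry":0,"rz":0},{"dx":0,"dy":0,"dz":-0.04,"rx":0,"ry":0,"rz":0},{"dx":0,"dy":0,"dz":0,"rx":0,"ry":0,"rz":0},{"dx":0,"dy":0,"dz":0,"rx":0,"ry":0,"rz":0},{"dx":0,"dy":0,"dz":0,"rx":0,"ry":0,"rz":0},{"dx":0,"dy":0,"dz":0,"rx":0,"ry":0,"rz":0},{"dx":0,"dy":0,"dz":0,"rx":0,"ry":0,"rz":0},{"dx":0,"dy":0,"dz":0,"rx":0,"ry":0,"rz":0}]'

```text
t: 16.75
tcp_pos: [0.4983, 0.0598, 0.0763]
tool_rot: [0.215, 0.977, -0.0, 0.0]
force: [-1.4, 0.4, 4.5]
finger_gap: 0.0
gripper_force: 2.3
```

move_arm --targets '[{"dx":0,"dy":0,"dz":-0.04,"rx":0,"ry":0,"rz":0},{"dx":0,"dy":0,"dz":-0.04,"rx":0,"ry":0,"rz":0},{"dx":0,"dy":0,"dz":0,"rx":0,"ry":0,"rz":0},{"dx":0,"dy":0,"dz":0,"rx":0,"ry":0,"rz":0},{"dx":0,"dy":0,"dz":0,"rx":0,"ry":0,"rz":0},{"dx":0,"dy":0,"dz":0,"rx":0,"ry":0,"rz":0},{"dx":0,"dy":0,"dz":0,"rx":0,"ry":0,"rz":0},{"dx":0,"dy":0,"dz":0,"rx":0,"ry":0,"rz":0},{"dx":0,"dy":0,"dz":0,"rx":0,"ry":0,"rz":0},{"dx":0,"dy":0,"dz":0,"rx":0,"ry":0,"rz":0}]'

```text
t: 18.0
tcp_pos: [0.4984, 0.0598, 0.0759]
tool_rot: [0.215, 0.977, 0.0, 0.0]
force: [-3.6, -0.3, 18.5]
finger_gap: -0.002
gripper_force: 8.9
```

The force rose like a spring and then hit a hard stop (18.5 N with no further travel), so the button is fully in. I'll release it and move clear.

move_arm --targets '[{"dx":0,"dy":0,"dz":0.1,"rx":0,"ry":0,"rz":0},{"dx":0,"dy":0,"dz":0.2,"rx":0,"ry":0,"rz":0},{"dx":0,"dy":0,"dz":0.5,"rx":0,"ry":0,"rz":0},{"dx":0,"dy":0,"dz":0.9,"rx":0,"ry":0,"rz":0},{"dx":0,"dy":0,"dz":0.9,"rx":0,"ry":0,"rz":0},{"dx":0,"dy":0,"dz":0.9,"rx":0,"ry":0,"rz":0},{"dx":0,"dy":0,"dz":0.9,"rx":0,"ry":0,"rz":0},{"dx":0,"dy":0,"dz":0,"rx":0,"ry":0,"rz":0},{"dx":0,"dy":0,"dz":0,"rx":0,"ry":0,"rz":0},{"dx":0,"dy":0,"dz":0,"rx":0,"ry":0,"rz":0}]'

```text
t: 19.25
tcp_pos: [0.4975, 0.0599, 0.1833]
tool_rot: [0.215, 0.977, -0.0, -0.001]
force: [0.2, -0.0, -0.8]
finger_gap: 0.003
gripper_force: 0.0
```

```bash
python3 - <<'E'
from station import order,sensors
s=sensors.sense();print(s['tcp_pos'],s['force'])
print(order.sign_off())
E
```

```text
[0.49751465 0.05986924 0.18330346] [ 0.19068345 -0.02109278 -0.81627097]
the job is handed in; nothing more can be done
None
```

The job is handed in at about 19 s of robot time: the pointer was pushed to within about 0.3° of the plus tag's centre, then the test button was pressed to its stop (18.5 N) and released, and the arm moved clear; I took no picture after the press.

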